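Index the modeller's mitre guide one hole to the left

ROBOT

A 6-joint arm with a two-finger parallel gripper is mounted at the origin on the work surface. World frame = base frame: x ahead of the robot, y to its left, z up, the work surface at z = 0. Lengths are in m, angles in rad, forces in N, time in s.
With the tool pointing down it reaches from about 0.25 to 0.725 m from the base axis. Payload 4 kg.
Tool frame: the origin (TCP) lies midway between the tips of the shut fingers; the grasp point (between the pads) lies 19 mm behind it; z points along the fingers, y is the line along which they close (so a half turn about z gives the same grasp; the last joint's range is limited). The gripper opens to 85 mm and grips with 20 to 120 N. Pads are 22 mm wide; open, the fingers measure 114 mm over their backs; the gripper's body (76 mm by 85 mm) begins 54 mm behind the grasp point. The pads swing forward as they close: fully open they stand 13 mm farther back than shut.
Start: joints at [-1.263, 0.241, 0.005, 1.335, 0, 1.571], TCP at [0.151, -0.477, 0.231] pointing down, gripper open.
Joint ranges: [-2.72, 2.72], [-1.05, 1.87], [-1.09, 1.28], [-1.99, 2.15], [-1.42, 1.44], [-3.14, 3.14]. Speed limits (rad/s): [2.79, 2.79, 3.14, 3.14, 3.14, 3.14].

INTERFACE

Orientations are given as a unit quaternion [x, y, z, w].
In Python, from workcell import get_obs, camera, job_done, silhouettes gives the robot as it stands. The module is installed in compiled form; this text tells all that it offers.
- The arm moves only by the tool drive_tool, never from a script. Its argument "increments" is a list of rows, each a list of 3 entries, a list of its own where there are three numbers: the shift along the world's x, y, z in mm, then the turn, a rotation vector about the world's x, y, z in degrees, then the opening, from 0 (shut) to 1 (fully open). A call has 1 to 8 rows; each row shifts and turns the commanded pose from where the row before left it; what a row does not reach is not made up. A row lasts 1/12 s, in which the tool goes at most 41.7 mm and 7.16 degrees, less where a joint would pass 70% of its speed; a pose out of reach is approached as far as the arm can. A call is refused whole if a number of a shift passes 41.7 or a number of a turn 7.16, either way. A call with a gripper value outside its range is refused whole. The fingers move at their own pace and stop on an object; the grip force is fixed at half the most. Time passes only in rows, so rows that do not move let the fingers close. It gives the time, the measured TCP pose, the force, the opening and the grip force at its end, in the units of the state.
- get_obs(): the state, without advancing time (a new reading comes with each control period).
- camera(name): name is "side" or "top"; returns a dict with "image" (480x640x3 uint8, red, green, blue), "K" (3x3 intrinsics, pixels), "view" (4x4, takes a point from world to camera coordinates). Camera axes: x right, y down, z forward; pixel columns grow to the right and rows downward; lengths in m; the calibration is good to about 2 mm. A picture is of the moment at which its call begins. There is no depth.
- job_done(): hands the job in; it is judged then, once.
Trained networks look in a picture, given as the dict that the camera call returned (one of the last four; its "shot" number tells which), for a name from the list of things; names that differ only in an ending like _2 or _b are one class to them, and where a whole thing is asked for, a point or a joint stands for the part that bears it (a point fixed in the world has none). Each returns a list of dicts, best first, with "conf" (0 to 1); they miss things now and then, are a little off and sometimes report something else, mostly with a low value. They report only what shows in the picture. A call takes as long as a camera call.
- silhouettes(query, picture): "region" (480x640 bool, what is visible of it) and "bbox" ([left, top, right, bottom] in pixels, round what is visible of it).
The state is a dict: "clock": time; "joint_pos": joint angles; "joint_vel": joint speeds; "tau": joint torques, N m; "eef_pos": TCP position; "tool_rot": TCP orientation; "ft_force": force on the tool from outside, world axes, zero at the start; "ft_torque": the same for the moment, N m; "grip_width": finger opening in m; "grasp_force": force on a finger pad.
Only numpy, scipy, OpenCV 4.12 (cv2) and the standard library are available. Lean on these libraries where they do the work, as an engineer would, in place of code of your own. Each camera call takes 0.05 s, during which the arm holds its last target. There are 200 camera calls.

TASK

The swinging arm of the mitre guide is pinned square; set it for a 15 degree mitre: hook a fingertip into the red ring at its front end, lift the spring pin clear, swing the arm one hole to the left (left as seen from the robot's base) and let the pin drop fully home in that hole, then take the finger out of the ring. Only hook the ring, never pinch or wrench it, and do not let the arm get more than halfway to the hole beyond, or to the one on the right. Leave the razor saw, paint jar, brush cup and model truck where they are.

Things in the scene. Friction and masses are not known exactly. Their poses are not given: they have to be found in the camera images.
- mitre_base: Bench mitre guide, screwed down: blue casting, bed 130 x 344 mm, top at 61 mm, fence to 96 mm; in front a steel index plate (top at 34 mm, out to 192 mm from the pivot) with 7 round holes 15 degrees apart on a 165 mm radius. Origin: on the bench below the arm's pivot; x to the back (square to the fence), y left along the fence, z up. Square hole at x = -165 mm, y = 0
- saw_arm (a joint): Arm angle about the vertical pivot, rad: 0 = square (front end to -x of the base, where it starts pinned), positive = front end to the left (+y). Holes every 0.262 from -0.785 to 0.785. Bar 30 mm wide, top 49 mm above the bench; two brass slotted uprights 40 mm either side of the pivot, 118 mm high. Turns stiffly (0.2 N m, 1.2 N at the ring) and stays where left
- index_pin (a joint): Lift of the 8 mm spring pin, m: 0 = home, 9 mm deep in the hole; from 0.0095 it is clear of the plate; stop at 0.018. It slides vertically in the arm, 165 mm from the pivot. Spring pulls down 4.5 N at 0, 7.5 N at 0.010, 10 N at the stop. Let go between holes it rests on the plate at about 0.009 and drops once over a hole (9.5 mm wide)
- pull_ring: Red upright ring fixed on the pin: bar 5 mm thick, inside diameter 44 mm, outside 54. Origin: its centre, 98.5 mm above the bench with the pin home; x is the ring's axis and points at the pivot, y left, z up. It stands crosswise to the arm: a fingertip leaning 30 to 45 degrees, point towards the pivot, enters it from the front. Below it the pin's sleeve, 25 mm across, top at 66 mm
- next_hole (a point): Centre of the hole to go to, at the top face of the index plate, 34 mm above the bench
- razor_saw: Bystander: razor saw lying flat, 250 mm long, 44 mm wide, wooden handle 22 mm thick towards its -x, origin on the bench where handle and blade meet
- paint_jar: Bystander: glass paint jar with red cap, 42 mm across, 48 mm high, origin at the centre of its underside
- brush_cup: Bystander: white cup with five brushes in it, 72 mm across, 190 mm high over the brushes, origin at the centre of its underside
- model_truck: Bystander: plastic model truck 120 x 48 x 57 mm, yellow cab towards its -x, origin on the bench under its middle

How it is judged:
On the way:
1. The pin is lifted clear of the square hole by a finger in the ring, the arm still square (value of joint index_pin above 0.0085 m and value of joint saw_arm between -0.12 and 0.12 rad and contact force between the fingers and pull_ring above 1 N), for 0.1 s.
At the end, for the whole second after the job is handed in: The arm rests at the next hole to the left (0.262 rad within 0.025), the pin is home in it (lift under 2 mm), and the finger is out of the ring (value of joint saw_arm between 0.237 and 0.287 rad and value of joint index_pin below 0.002 m and velocity of joint saw_arm between -0.02 and 0.02 rad/s); the robot touches nothing.
It fails at once if The ring was pinched or wrenched (more than 35 N between fingers and ring) (contact force between the fingers and pull_ring above 35 N).
It fails at once if The arm ran more than halfway on to the hole beyond (value of joint saw_arm above 0.393 rad).
It fails at once if The arm was swung to the right, more than halfway to the hole there (value of joint saw_arm below -0.131 rad).
It fails at once if A bystander was moved or lifted (over 20 mm) (distance of any of razor_saw, paint_jar, brush_cup, model_truck from where it was at the start of the episode above 0.02 m).
It also fails if it takes over 48 s, if anything falls off the work surface, if the arm or the gripper's body presses on something with over 40 N, if the wrist force passes 120 N, or if a joint passes its speed limit or range.

## Working session

There is one attempt and no reset: what is moved stays moved. The work goes in short steps, Python scripts to look and compute and a tool call to move; the robot and the scene stay as the last step left them, time stands still between calls to the robot, and variables do not carry over. Pictures are saved under pics/ and viewed, at most 10 in all, crops included, and the job is handed in when it is done.

Besides the shell and the picture viewer there is one more tool, called as name(argument=value, ...), one argument or row to a line, values as JSON. drive_tool: Moves the arm, as the interface text tells. Its arguments: {"type":"object","properties":{"increments":{"type":"array"}},"required":["increments"]}

```bash
mkdir -p pics
cat > h.py <<'E'
import numpy as np, cv2
from workcell import *
def tri(pa,a,pb,b):
    P=[c["K"]@np.array(c["view"])[:3] for c in (a,b)]
    X=cv2.triangulatePoints(P[0],P[1],np.float64(pa).reshape(2,1),np.float64(pb).reshape(2,1))
    return (X[:3]/X[3]).ravel()
def proj(X,c):
    v=np.array(c["view"]); p=c["K"]@(v[:3,:3]@np.array(X)+v[:3,3]); return p[:2]/p[2]
E
python3 - <<'E'
from h import *
np.set_printoptions(precision=4,suppress=True)
o=get_obs(); print({k:o[k] for k in("clock","eef_pos","tool_rot","ft_force","grip_width")})
S=camera("side");T=camera("top")
cv2.imwrite("pics/a.png",cv2.cvtColor(S["image"],4)); cv2.imwrite("pics/b.png",cv2.cvtColor(T["image"],4))
for n in ["pull_ring","mitre_base","saw_arm","razor_saw","paint_jar","brush_cup","model_truck"]:
    cs=[]
    for c in(S,T):
        r=silhouettes(n,c)
        if r:
            m=r[0]["region"];ys,xs=np.nonzero(m);b=r[0]["bbox"];cs.append(((b[0]+b[2])/2,(b[1]+b[3])/2));print(n,r[0]["conf"],b,xs.mean(),ys.mean())
    if len(cs)==2: print("  tri",tri(cs[0],S,cs[1],T))
for c in (S,T): print(c["K"],np.array(c["view"]))
E
```

```text
{'clock': 0.0, 'eef_pos': array([ 0.1513, -0.4759,  0.2304]), 'tool_rot': array([ 0.9882,  0.1533, -0.0002, -0.001 ]), 'ft_force': array([ 1.0181, -0.0408, -0.3845]), 'grip_width': 0.08542002977868876}
pull_ring 0.53 [370.5, 232.6, 391.9, 238.0] 380.46031746031747 235.84126984126985
mitre_base 0.89 [222.1, 188.2, 355.1, 299.1] 278.9387828162291 246.08317422434368
mitre_base 0.88 [280.0, 107.2, 461.2, 253.5] 370.7577152880557 174.2077509181604
  tri [ 0.7125 -0.0655  0.0232]
saw_arm 0.74 [246.0, 203.0, 350.5, 241.9] 289.9912115505336 227.3728813559322
saw_arm 0.68 [340.2, 124.6, 399.4, 256.0] 372.06688466111774 175.06896551724137
  tri [ 0.6841 -0.0576  0.0829]
razor_saw 0.87 [289.6, 188.6, 356.9, 206.2] 324.32089552238807 198.52985074626866
razor_saw 0.71 [469.8, 141.1, 534.2, 266.8] 501.53254972875226 195.9629294755877
  tri [ 0.6565 -0.3255  0.025 ]
paint_jar 0.8 [364.6, 319.3, 389.1, 353.1] 376.1699604743083 334.9670619235837
paint_jar 0.27 [234.4, 195.2, 278.2, 238.1] 257.4985007496252 218.06671664167916
  tri [ 0.5952  0.1752 -0.0265]
brush_cup 0.9 [290.4, 223.0, 337.3, 320.7] 315.30069124423966 280.6113671274962
brush_cup 0.57 [234.2, 196.0, 278.7, 239.5] 257.54552294958614 218.20240782543266
  tri [0.6328 0.1543 0.0901]
model_truck 0.57 [372.2, 273.0, 433.7, 308.7] 405.5091533180778 289.64302059496566
model_truck 0.79 [264.3, 278.4, 293.6, 342.9] 278.78347768154566 310.4457028647568
  tri [0.4597 0.1163 0.0239]
[[481.7011   0.     325.8775]
 [  0.     481.7011 245.8576]
 [  0.       0.       1.    ]] [[-0.9987 -0.05   -0.0125  0.6201]
 [-0.0144  0.5028 -0.8643  0.0578]
 [ 0.0496 -0.8629 -0.5029  1.0422]
 [ 0.      0.      0.      1.    ]]
[[585.511    0.     322.6291]
 [  0.     585.511  237.6641]
 [  0.       0.       1.    ]] [[-0.0073 -0.9998  0.0177  0.0346]
 [-0.9961  0.0057 -0.0884  0.5993]
 [ 0.0883 -0.0183 -0.9959  1.1219]
 [ 0.      0.      0.      1.    ]]
```

View pics/a.png

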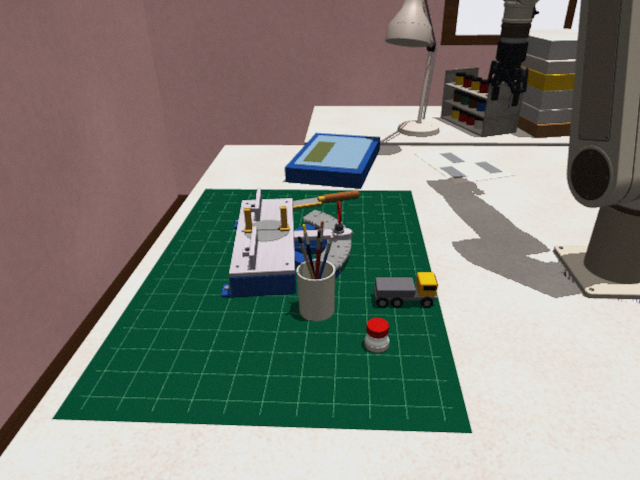

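View pics/b.png

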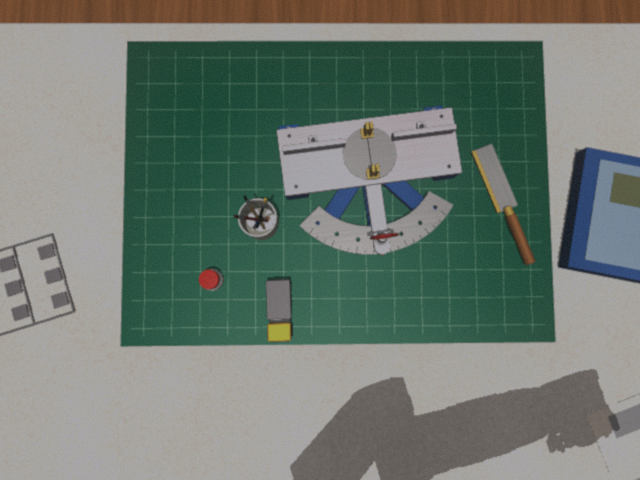

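Run:
```python
from h import *
np.set_printoptions(precision=4,suppress=True)
S=camera("side");T=camera("top")
def red(c,x0,y0,x1,y1):
    h=cv2.cvtColor(c["image"],cv2.COLOR_RGB2HSV)[y0:y1,x0:x1]
    m=((h[...,0]<6)|(h[...,0]>174))&(h[...,1]>150)&(h[...,2]>50)
    ys,xs=np.nonzero(m); return xs+x0,ys+y0
for c,b in((S,(325,190,355,235)),(T,(360,222,410,246))):
    xs,ys=red(c,*b); print(len(xs),xs.min(),xs.max(),ys.min(),ys.max(),xs.mean(),ys.mean())
a=S["image"][180:270,220:370];b=T["image"][100:265,270:480]
A=cv2.resize(a,(750,450),interpolation=2);B=cv2.resize(b,(735,577),interpolation=2)
cv2.imwrite("pics/c.png",cv2.cvtColor(A,4));cv2.imwrite("pics/d.png",cv2.cvtColor(B,4))
```

```text
59 337 340 200 222 338.8474576271187 210.79661016949152
48 373 395 234 238 383.8125 235.66666666666666
```

View pics/c.png

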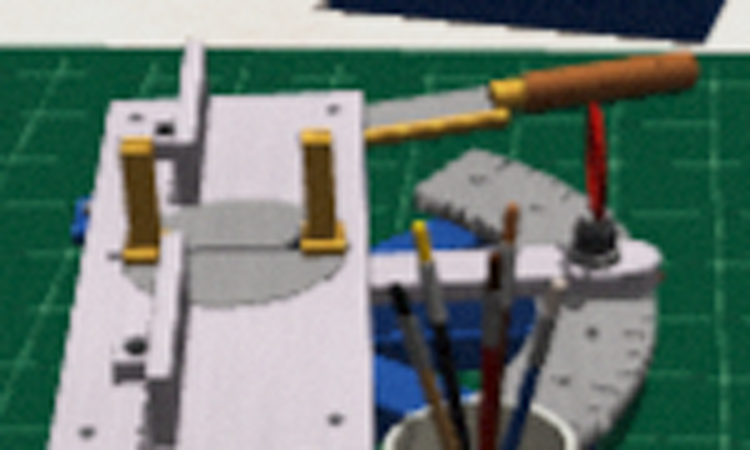

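View pics/d.png

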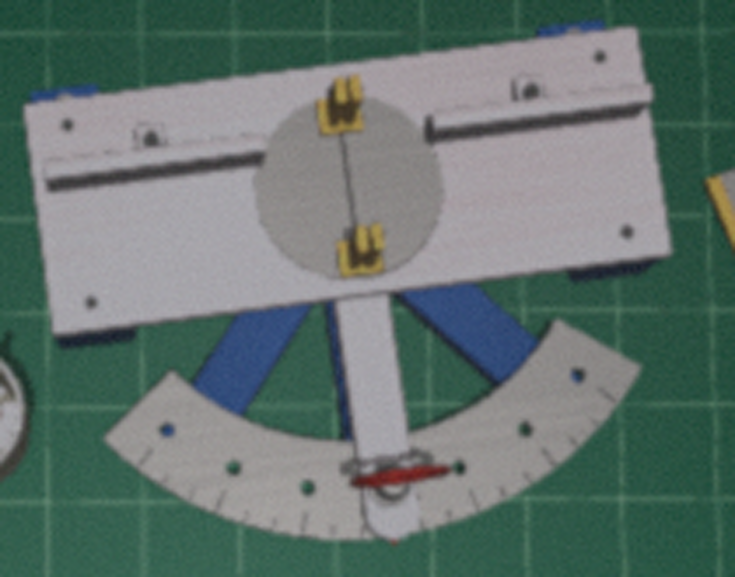

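Crop c (side) shows the red ring edge-on at about (339, 201–222), with the sleeve below it at (339, 228). Crop d (top) shows the ring at (373–395, 236), three free holes on each side of the arm, and the next hole left at crop (308, 487). Next I fit the base pose from the holes.

Run:
```python
from h import *
from scipy.optimize import least_squares
np.set_printoptions(precision=4,suppress=True)
S=camera("side");T=camera("top")
def plane(p,c,z):
    v=np.array(c["view"]);R=v[:3,:3];C=-R.T@v[:3,3];d=R.T@np.linalg.inv(c["K"])@[p[0],p[1],1];return C+d*(z-C[2])/d[2]
d=np.array([(308,487),(234,467),(167,430),(460,467),(526,428),(578,375)],float)
px=(d+.5)/3.5-.5+[270,100]
ang=np.radians([15,30,45,-15,-30,-45])
W=np.array([plane(p,T,.034)[:2] for p in px])
def hole(q,a,r=.165): t=q[2]+a; return np.array([q[0]-r*np.cos(t),q[1]-r*np.sin(t)]).T
# positive angle: front end (-x) moves to +y => rotation is negative about z
hole=lambda q,a,r=.165: np.stack([q[0]-r*np.cos(q[2]-a),q[1]-r*np.sin(q[2]-a)],-1)
f=least_squares(lambda q:(hole(q,ang)-W).ravel(),[.68,-.06,.12]);q=f.x
print("pivot,yaw",q,np.degrees(q[2]),"resid mm",f.fun.reshape(-1,2)*1e3)
print("square",hole(q,0.),"next",hole(q,np.radians(15)))
print("ring tri centre",tri((339,211.2),S,(384,236),T))
print("top",tri((338.9,200.4),S,(384,236),T))
X=np.append(hole(q,0.),.0985)
print("pred ring px",proj(X,S),proj(X,T), "top/bot", proj(X+[0,0,.027],S),proj(X-[0,0,.027],S))
```

```text
pivot,yaw [ 0.7596 -0.0596  0.1282] 7.344389859806137 resid mm [[-0.1723 -0.2678]
 [-0.3303  0.1726]
 [ 0.3717  0.2254]
 [ 0.0262  0.1117]
 [-0.2516  0.1882]
 [ 0.3563 -0.4301]]
square [ 0.596  -0.0807] next [ 0.5961 -0.0377]
ring tri centre [ 0.5948 -0.0806  0.101 ]
top [ 0.5933 -0.0772  0.1292]
pred ring px [338.1044 212.1341] [383.8633 235.7773] top/bot [338.1073 201.2845] [338.1015 222.7171]
```

```bash
cat >> h.py <<'E'
from scipy.spatial.transform import Rotation as Ro
def pose(head,lean,C,adv):
    h,l=np.radians(head),np.radians(lean)
    z=np.array([np.sin(l)*np.cos(h),np.sin(l)*np.sin(h),-np.cos(l)]);y=np.array([np.sin(h),-np.cos(h),0])
    return np.array(C)+adv*z, Ro.from_matrix(np.stack([np.cross(y,z),y,z],1))
def delta(head,lean,C,adv):
    o=get_obs();p,R=pose(head,lean,C,adv);r0=Ro.from_quat(o["tool_rot"])
    print("t",o["clock"],"pos",np.round(o["eef_pos"],4),"->",np.round(p,4),"dmm",np.round((p-o["eef_pos"])*1e3,1),"drot",np.round(np.degrees((R*r0.inv()).as_rotvec()),2),"F",np.round(o["ft_force"],2),"T",np.round(o["ft_torque"],2),"w",round(o["grip_width"],4))
E
python3 -c "
from h import *
delta(7.3,55,(.5955,-.0805,.099),-.08)"
```

```text
t 1.0 pos [ 0.1515 -0.4765  0.2313] -> [ 0.5305 -0.0888  0.1449] dmm [379.  387.7 -86.4] drot [ 11.89 -53.77  -9.53] F [ 0.66  1.08 -0.3 ] T [-0.    0.01  0.03] w 0.0853
```

drive_tool(
  increments=[
    [[20,20,0],[0.74,-3.36,-0.6],0],
    [[24,24,0],[0.74,-3.36,-0.6],0],
    [[24,24,0],[0.74,-3.36,-0.6],0],
    [[24,24,0],[0.74,-3.36,-0.6],0],
    [[24,24,-5],[0.74,-3.36,-0.6],0],
    [[24,24,-5],[0.74,-3.36,-0.6],0],
    [[24,24,-5],[0.74,-3.36,-0.6],0],
    [[24,24,-5],[0.74,-3.36,-0.6],0],
  ],
)

```text
clock: 1.67
eef_pos: [0.3404, -0.2875, 0.2116]
tool_rot: [0.965, 0.107, 0.239, -0.015]
ft_force: [0.9, -0.7, -0.1]
grip_width: -0.0
grasp_force: 0.0
```

drive_tool(
  increments=[
    [[24,24,-5],[0.74,-3.36,-0.6],0],
    [[24,24,-5],[0.74,-3.36,-0.6],0],
    [[24,24,-10],[0.74,-3.36,-0.6],0],
    [[24,24,-10],[0.74,-3.36,-0.6],0],
    [[24,24,-10],[0.74,-3.36,-0.6],0],
    [[24,24,-10],[0.74,-3.36,-0.6],0],
    [[24,24,-8],[0.74,-3.36,-0.6],0],
    [[0,0,0],[0,0,0],0],
  ],
)

```text
clock: 2.33
eef_pos: [0.5011, -0.1235, 0.1527]
tool_rot: [0.902, 0.067, 0.426, -0.028]
ft_force: [-0.8, 0.2, -1.1]
grip_width: -0.0001
grasp_force: 0.0
```

```bash
python3 -c "
from h import *
delta(7.3,55,(.5955,-.0805,.099),-.08)
print(get_obs()['joint_pos'])"
```

```text
t 2.3333 pos [ 0.5011 -0.1235  0.1527] -> [ 0.5305 -0.0888  0.1449] dmm [29.4 34.6 -7.9] drot [ 0.93 -4.35 -0.97] F [-0.79  0.18 -1.14] T [-0.08  0.82 -0.02] w -0.0001
[-0.52594236  0.01744144 -0.93874843 -0.14851953  0.49727894  2.67134186]
```

drive_tool(
  increments=[
    [[15,17,-4],[0.5,-2.2,-0.5],0],
    [[14,17,-4],[0.4,-2.2,-0.5],0],
    [[0,0,0],[0,0,0],0],
    [[0,0,0],[0,0,0],0],
  ],
)

```text
clock: 2.67
eef_pos: [0.5298, -0.0929, 0.1457]
tool_rot: [0.886, 0.055, 0.46, -0.028]
ft_force: [-0.4, -0.4, -0.3]
grip_width: -0.0002
grasp_force: 0.0
```

Run:
```python
from h import *
delta(7.3,55,(.5955,-.0805,.099),-.08)
print(get_obs()['joint_pos'])
S=camera("side");T=camera("top")
a=cv2.resize(S["image"][130:250,320:480],(800,600),interpolation=2)
cv2.imwrite("pics/e.png",cv2.cvtColor(a,4))
```

```text
t 2.6667 pos [ 0.5298 -0.0929  0.1457] -> [ 0.5305 -0.0888  0.1449] dmm [ 0.7  4.1 -0.8] drot [ 0.09 -0.16  0.24] F [-0.39 -0.42 -0.27] T [-0.13  0.83  0.06] w -0.0002
[-0.40981992  0.09973878 -1.00946136 -0.42375411  0.42768579  2.81311758]
```

View pics/e.png

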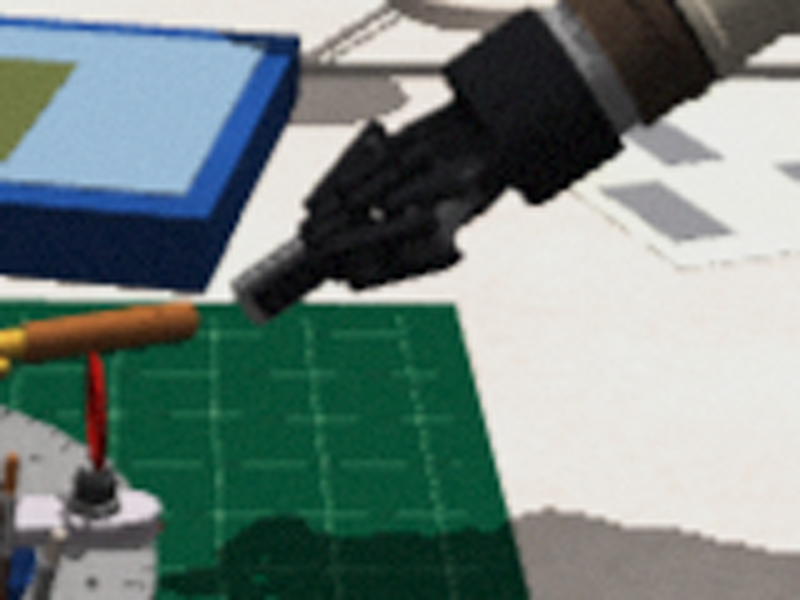

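drive_tool(
  increments=[
    [[8,4,-6],[0,0,0.2],0],
    [[11,3,-8],[0,0,0],0],
    [[11,1,-8],[0,0,0],0],
    [[11,1,-7],[0,0,0],0],
    [[8.5,1.4,-6.2],[0,0,0],0],
    [[0,0,0],[0,0,0],0],
    [[0,0,0],[0,0,0],0],
  ],
)

```text
clock: 3.35
eef_pos: [0.5802, -0.0845, 0.1122]
tool_rot: [0.885, 0.055, 0.461, -0.027]
ft_force: [0.5, -0.0, 0.4]
grip_width: -0.0
grasp_force: 0.0
```

Run:
```python
from h import *
delta(7.3,55,(.5955,-.0805,.099),0.024)
print(get_obs()['joint_pos'])
S=camera("side");T=camera("top")
a=cv2.resize(S["image"][180:240,310:390],(400,300),interpolation=2)
b=cv2.resize(T["image"][210:270,344:424],(400,300),interpolation=2)
cv2.imwrite("pics/f.png",cv2.cvtColor(np.hstack([a,b]),4))
```

```text
t 3.35 pos [ 0.5802 -0.0845  0.1122] -> [ 0.615  -0.078   0.0852] dmm [ 34.8   6.5 -26.9] drot [0.14 0.03 0.21] F [ 0.47 -0.02  0.35] T [-0.05  0.8   0.  ] w -0.0
[-0.3315213   0.27767556 -0.95540815 -0.57155269  0.36709563  2.86600009]
```

View pics/f.png

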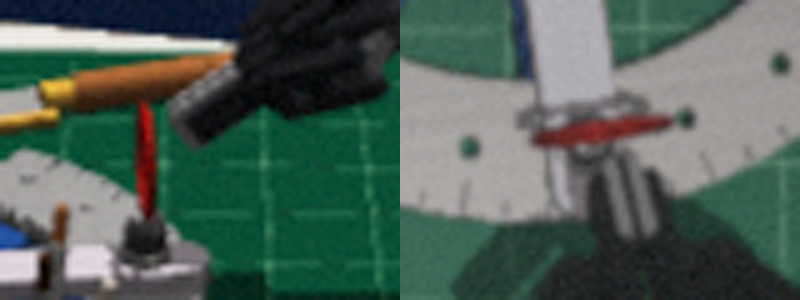

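Run:
```python
from h import *
S=camera("side");T=camera("top");o=get_obs()
R=Ro.from_quat(o["tool_rot"]).as_matrix()
f=lambda X:((proj(X,T)-[344,210]+.5)*5-.5+[400,0]).round(1)
g=lambda X:((proj(X,S)-[310,180]+.5)*5-.5).round(1)
for d in([0,0,0],[0,0,-.02],[-.011,0,0],[.011,0,0],[0,.0145,0],[0,-.0145,0],[.011,0,-.02]):
    X=o["eef_pos"]+R@d; print(d,f(X),g(X))
C=(.5955,-.0805,.099);print("ring",f(C),g(C))
```

```text
[0, 0, 0] [615.9 172.3] [179.1 131.8]
[0, 0, -0.02] [626.2 215. ] [215.6 107.2]
[-0.011, 0, 0] [615.2 191.2] [192.7 149.2]
[0.011, 0, 0] [616.5 153. ] [165.3 114.3]
[0, 0.0145, 0] [655.3 167.1] [175.6 118.1]
[0, -0.0145, 0] [576.4 177.4] [182.6 145.8]
[0.011, 0, -0.02] [627.  195.9] [201.9  89.4]
ring [600.9 132.1] [143.6 161.9]
```

drive_tool(
  increments=[
    [[5,2,-4],[0,0,0.2],0],
    [[5,1,-4],[0,0,0],0],
    [[5,1,-4],[0,0,0],0],
    [[5,1,-4],[0,0,0],0],
    [[0,0,0],[0,0,0],0],
  ],
)

```text
clock: 3.97
eef_pos: [0.6008, -0.0781, 0.095]
tool_rot: [0.885, 0.058, 0.461, -0.029]
ft_force: [0.0, -0.5, -0.4]
grip_width: 0.0002
grasp_force: 0.0
```

drive_tool(
  increments=[
    [[5,1,-4],[0,0,0],0],
    [[5,1,-4],[0,0,0],0],
    [[5,0.5,-3],[0,0,0],0],
    [[0,0,0],[0,0,0],0],
    [[0,0,0],[0,0,0],0],
  ],
)

```text
clock: 4.38
eef_pos: [0.6151, -0.0758, 0.0844]
tool_rot: [0.885, 0.058, 0.461, -0.029]
ft_force: [-0.8, 0.2, -0.4]
grip_width: 0.0001
grasp_force: 0.0
```

Run:
```python
from h import *
delta(7.3,55,(.5955,-.0795,.099),0.024)
S=camera("side");T=camera("top")
a=cv2.resize(S["image"][180:240,310:390],(400,300),interpolation=2)
b=cv2.resize(T["image"][210:270,344:424],(400,300),interpolation=2)
cv2.imwrite("pics/g.png",cv2.cvtColor(np.hstack([a,b]),4))
```

```text
t 4.3833 pos [ 0.6151 -0.0758  0.0844] -> [ 0.615  -0.077   0.0852] dmm [-0.1 -1.2  0.8] drot [ 0.12  0.01 -0.07] F [-0.78  0.25 -0.4 ] T [-0.11  0.78  0.02] w 0.0001
```

View pics/g.png

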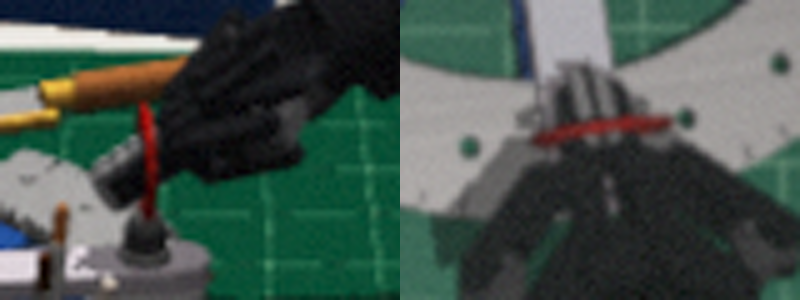

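The finger is through the ring (side crop (120,180) past the red edge, top crop tips beyond the ring) and the force is near zero. Lifting slowly next.

drive_tool(
  increments=[
    [[0,0,2],[0,0,0],0],
    [[0,0,2],[0,0,0],0],
    [[0,0,2],[0,0,0],0],
    [[0,0,1],[0,0,0],0],
    [[0,0,0],[0,0,0],0],
  ],
)

```text
clock: 4.9
eef_pos: [0.6144, -0.0762, 0.0917]
tool_rot: [0.885, 0.057, 0.461, -0.028]
ft_force: [-0.2, -0.9, -1.9]
grip_width: -0.0004
grasp_force: 1.0
```

drive_tool(
  increments=[
    [[0,0,2],[0,0,0],0],
    [[0,0,2],[0,0,0],0],
    [[0,0,2],[0,0,0],0],
    [[0,0,0],[0,0,0],0],
    [[0,0,0],[0,0,0],0],
  ],
)

```text
clock: 5.32
eef_pos: [0.6139, -0.0759, 0.0968]
tool_rot: [0.886, 0.057, 0.46, -0.029]
ft_force: [-1.7, -1.4, -5.5]
grip_width: -0.0006
grasp_force: 3.1
```

drive_tool(
  increments=[
    [[0,0,2],[0,0,0],0],
    [[0,0,2],[0,0,0],0],
    [[0,0,2],[0,0,0],0],
    [[0,0,1],[0,0,0],0],
    [[0,0,0],[0,0,0],0],
    [[0,0,0],[0,0,0],0],
  ],
)

```text
clock: 5.82
eef_pos: [0.6141, -0.0758, 0.1041]
tool_rot: [0.885, 0.057, 0.46, -0.029]
ft_force: [-3.5, -1.2, -9.1]
grip_width: -0.0001
grasp_force: 4.5
```

```bash
cat >> h.py <<'E'
def redpx():
    S=camera("side");T=camera("top")
    for n,c,(x0,y0,x1,y1) in(("S",S,(320,180,355,240)),("T",T,(350,215,410,250))):
        h=cv2.cvtColor(c["image"],cv2.COLOR_RGB2HSV)[y0:y1,x0:x1]
        m=((h[...,0]<6)|(h[...,0]>174))&(h[...,1]>150)&(h[...,2]>50)
        ys,xs=np.nonzero(m); print(n,len(xs),xs.min()+x0,xs.max()+x0,ys.min()+y0,ys.max()+y0,np.polyfit(xs,ys,1)[0].round(3),xs.mean()+x0)
    return S,T
E
python3 - <<'E'
from h import *
delta(7.3,55,(.5955,-.0795,.099),0.024)
redpx()
E
```

```text
t 5.8167 pos [ 0.6141 -0.0758  0.1041] -> [ 0.615  -0.077   0.0852] dmm [  0.9  -1.2 -18.9] drot [ 0.1  -0.07 -0.05] F [-3.47 -1.22 -9.08] T [-0.4   2.42 -0.11] w -0.0001
S 53 338 341 196 217 -0.069 339.37735849056605
T 40 372 397 233 237 -0.127 384.75
```

drive_tool(
  increments=[
    [[-0.3,2,0],[0,0,-0.8],0],
    [[-0.2,4,0],[0,0,-1.6],0],
    [[-0.2,4,0],[0,0,-1.6],0],
    [[-0.2,4,0],[0,0,-1.6],0],
    [[0,4,0],[0,0,-1.6],0],
    [[0.2,4,0],[0,0,-1.6],0],
    [[0,0,0],[0,0,0],0],
  ],
)

```text
clock: 6.5
eef_pos: [0.6134, -0.0521, 0.104]
tool_rot: [0.887, -0.01, 0.461, 0.006]
ft_force: [-3.6, 0.5, -9.6]
grip_width: 0.0003
grasp_force: 4.8
```

drive_tool(
  increments=[
    [[0.2,4,0],[0,0,-1.6],0],
    [[0.2,4,0],[0,0,-1.6],0],
    [[0.2,3,0],[0,0,-1.2],0],
    [[0.2,3,0],[0,0,-1.2],0],
    [[0.2,2,0],[0,0,-0.6],0],
    [[0,0,0],[0,0,0],0],
    [[0,0,0],[0,0,0],0],
  ],
)

```text
clock: 7.08
eef_pos: [0.6129, -0.0556, 0.1038]
tool_rot: [0.887, -0.04, 0.46, 0.032]
ft_force: [-6.1, 1.6, -8.0]
grip_width: -0.0001
grasp_force: 4.8
```

Run:
```python
from h import *
delta(-7.6,55,(.5955,-.0377,.099),0.024)
S,T=redpx()
for z in(.0985,.1105):
  for a in(0,15):
    t=np.radians(7.34-a);C=np.array([.7596-.165*np.cos(t),-.0596-.165*np.sin(t),z]);l=np.array([-np.sin(t),np.cos(t),0])*.026
    print(z,a,"S",proj(C,S),"T",proj(C,T),proj(C+l,T),proj(C-l,T))
a=cv2.resize(S["image"][180:240,310:390],(400,300),interpolation=2)
b=cv2.resize(T["image"][210:270,324:404],(400,300),interpolation=2)
cv2.imwrite("pics/i.png",cv2.cvtColor(np.hstack([a,b]),4))
```

```text
t 7.0833 pos [ 0.6129 -0.0556  0.1038] -> [ 0.615  -0.0403  0.0852] dmm [  2.1  15.3 -18.6] drot [ 1.12 -0.24 -1.88] F [-6.14  1.62 -7.96] T [0.38 2.68 0.22] w -0.0001
S 51 337 340 201 224 -0.369 338.5686274509804
T 41 360 383 234 237 0.043 371.6829268292683
0.0985 0 S [338.12474873 212.1430879 ] T [383.83931863 235.8030832 ] [369.88155058 237.67953883] [397.77730521 233.92928695]
0.0985 15 S [337.51682139 220.84633018] T [360.47377653 235.86912485] [346.45960856 234.07142947] [374.48365947 237.66627055]
0.1105 0 S [338.12614874 207.3544346 ] T [384.6422083  235.19943296] [370.5284186  237.09650813] [398.73577132 233.30507652]
0.1105 15 S [337.51477263 215.93804194] T [361.01510099 235.26577567] [346.8437601  233.44781458] [375.18206019 237.08317465]
```

View pics/i.png

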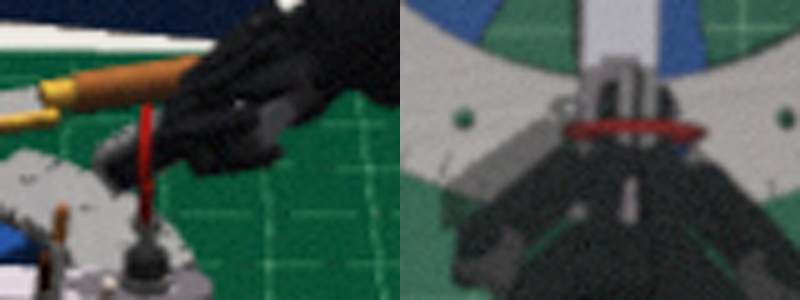

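The crop shows the arm about halfway (ring centre about (371,236) in top), with the tool stopped short, probably at a joint limit. Checking the joints.

Run:
```python
from h import *
o=get_obs();print(o["joint_pos"].round(3),o["joint_vel"].round(3),o["tau"].round(2))
R=Ro.from_quat(o["tool_rot"]).as_matrix();print(R.round(3), np.degrees(np.arctan2(R[1,2],R[0,2])))
```

```text
[-0.075  0.329 -0.938 -0.654 -0.032  3.14 ] [ 0.     0.003  0.002  0.002  0.001 -0.002] [ -0.78 -36.21  21.28  -9.91  -0.43   0.09]
[[ 0.574 -0.1    0.813]
 [-0.041 -0.995 -0.093]
 [ 0.818  0.02  -0.575]] -6.519418078258841
```

drive_tool(
  increments=[
    [[0,1,0],[0,0,1],0],
    [[0.5,2,0],[0,0,1],0],
    [[0.5,3,0],[0,0,0.8],0],
    [[0.5,3,0],[0,0,0.5],0],
    [[0.5,3,0],[0,0,0],0],
    [[0,0,0],[0,0,0],0],
    [[0,0,0],[0,0,0],0],
  ],
)

```text
clock: 7.77
eef_pos: [0.6143, -0.0445, 0.1034]
tool_rot: [0.888, -0.015, 0.46, 0.019]
ft_force: [-6.4, 0.8, -8.5]
grip_width: -0.0
grasp_force: 5.6
```

Run:
```python
from h import *
delta(-3.2,55,(.5955,-.0377,.099),0.024)
print(get_obs()["joint_pos"].round(3));redpx()
```

```text
t 7.7667 pos [ 0.6143 -0.0445  0.1034] -> [ 0.6151 -0.0388  0.0852] dmm [  0.9   5.7 -18.1] drot [ 1.17 -0.22 -0.66] F [-6.38  0.81 -8.47] T [ 0.07  2.82 -0.04] w -0.0
[-0.081  0.33  -0.936 -0.652  0.019  3.103]
S 59 336 339 203 225 -0.824 337.91525423728814
T 45 353 377 233 237 0.078 365.97777777777776
```

drive_tool(
  increments=[
    [[0.3,2,0],[0,0,0],0],
    [[0.3,2,0],[0,0,0],0],
    [[0.3,2,0],[0,0,0],0],
    [[0,0,0],[0,0,0],0],
    [[0,0,0],[0,0,0],0],
  ],
)

```text
clock: 8.28
eef_pos: [0.6151, -0.0383, 0.1032]
tool_rot: [0.888, -0.015, 0.46, 0.019]
ft_force: [-7.2, 0.8, -8.2]
grip_width: -0.0002
grasp_force: 5.7
```

Run:
```python
from h import *
delta(-3.2,55,(.5955,-.0377,.099),0.024)
print(get_obs()["joint_pos"].round(3))
S,T=redpx()
a=cv2.resize(S["image"][190:240,310:370],(360,300),interpolation=2)
b=cv2.resize(T["image"][195:255,318:398],(400,300),interpolation=2)
cv2.imwrite("pics/j.png",cv2.cvtColor(np.hstack([a,b]),4))
```

```text
t 8.2833 pos [ 0.6151 -0.0383  0.1032] -> [ 0.6151 -0.0388  0.0852] dmm [  0.1  -0.5 -18. ] drot [ 1.16 -0.24 -0.68] F [-7.21  0.8  -8.18] T [ 0.09  2.88 -0.08] w -0.0002
[-0.065  0.33  -0.935 -0.652  0.005  3.113]
S 62 336 339 204 227 0.033 337.43548387096774
T 42 350 374 233 237 0.11 362.4761904761905
```

View pics/j.png

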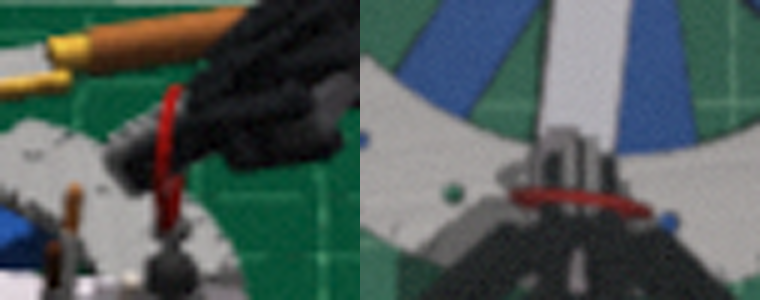

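The ring is about 1° short of the hole (top ring centre at (362,235)). I'll creep left while lowering until the pin rests on the plate.

drive_tool(
  increments=[
    [[0,1,0],[0,0,0],0],
    [[0,0.8,0],[0,0,0],0],
    [[0,0,-1.5],[0,0,0],0],
    [[0,0,-1.5],[0,0,0],0],
    [[0,0,0],[0,0,0],0],
    [[0,0,0],[0,0,0],0],
  ],
)

```text
clock: 8.88
eef_pos: [0.6153, -0.0367, 0.1004]
tool_rot: [0.887, -0.015, 0.46, 0.019]
ft_force: [-6.9, -1.2, -7.6]
grip_width: -0.0
grasp_force: 5.5
```

Run:
```python
from h import *
delta(-3.2,55,(.5955,-.0377,.099),0.024)
S,T=redpx()
```

```text
t 8.8833 pos [ 0.6153 -0.0367  0.1004] -> [ 0.6151 -0.0388  0.0852] dmm [ -0.1  -2.1 -15.2] drot [ 1.16 -0.21 -0.67] F [-6.9  -1.15 -7.65] T [ 0.11  2.81 -0.14] w -0.0
S 59 335 339 206 229 -0.363 337.20338983050846
T 41 350 373 233 237 0.124 361.1219512195122
```

drive_tool(
  increments=[
    [[0,0,-1],[0,0,0],0],
    [[0,0,-1],[0,0,0],0],
    [[0,0,0],[0,0,0],0],
    [[0,0,0],[0,0,0],0],
  ],
)

```text
clock: 9.32
eef_pos: [0.6153, -0.0367, 0.0986]
tool_rot: [0.887, -0.015, 0.46, 0.019]
ft_force: [-8.8, 0.4, -7.2]
grip_width: 0.0001
grasp_force: 5.4
```

drive_tool(
  increments=[
    [[0,0,-1],[0,0,0],0],
    [[0,0,-1],[0,0,0],0],
    [[0,0,0],[0,0,0],0],
    [[0,0,0],[0,0,0],0],
  ],
)

```text
clock: 9.65
eef_pos: [0.6154, -0.0367, 0.0967]
tool_rot: [0.887, -0.015, 0.461, 0.019]
ft_force: [-8.3, -0.4, -8.0]
grip_width: -0.0001
grasp_force: 5.3
```

Run:
```python
from h import *
delta(-3.2,55,(.5955,-.0377,.099),0.024)
S,T=redpx()
```

```text
t 9.65 pos [ 0.6154 -0.0367  0.0967] -> [ 0.6151 -0.0388  0.0852] dmm [ -0.2  -2.1 -11.5] drot [ 1.16 -0.17 -0.66] F [-8.3  -0.43 -7.99] T [ 0.11  2.62 -0.17] w -0.0001
S 62 335 339 207 230 -0.756 337.2096774193548
T 36 350 372 233 237 0.141 361.80555555555554
```

drive_tool(
  increments=[
    [[0,0,-1],[0,0,0],0],
    [[0,0,-1],[0,0,0],0],
    [[0,0,-1],[0,0,0],0],
    [[0,0,0],[0,0,0],0],
    [[0,0,0],[0,0,0],0],
  ],
)

```text
clock: 10.17
eef_pos: [0.6155, -0.0367, 0.094]
tool_rot: [0.887, -0.015, 0.461, 0.019]
ft_force: [-9.0, 0.1, -5.4]
grip_width: 0.0006
grasp_force: 5.2
```

drive_tool(
  increments=[
    [[0,0,-1],[0,0,0],0],
    [[0,0,-1],[0,0,0],0],
    [[0,0,-1],[0,0,0],0],
    [[0,0,0],[0,0,0],0],
    [[0,0,0],[0,0,0],0],
  ],
)

```text
clock: 10.58
eef_pos: [0.6163, -0.0367, 0.092]
tool_rot: [0.887, -0.015, 0.462, 0.019]
ft_force: [-8.1, 0.6, -5.5]
grip_width: 0.0001
grasp_force: 4.4
```

Run:
```python
from h import *
delta(-3.2,55,(.5955,-.0377,.099),0.024)
S,T=redpx()
```

```text
t 10.5833 pos [ 0.6163 -0.0367  0.092 ] -> [ 0.6151 -0.0388  0.0852] dmm [-1.2 -2.1 -6.7] drot [ 1.17 -0.01 -0.67] F [-8.09  0.58 -5.47] T [ 0.08  2.4  -0.09] w 0.0001
S 57 335 340 209 232 -0.568 337.280701754386
T 39 350 372 233 237 0.139 360.56410256410254
```

drive_tool(
  increments=[
    [[-1,0,0],[0,0,0],0],
    [[-1,0,0],[0,0,0],0],
    [[-1,0,0],[0,0,0],0],
    [[0,0,0],[0,0,0],0],
    [[0,0,0],[0,0,0],0],
  ],
)

```text
clock: 11.1
eef_pos: [0.6153, -0.0367, 0.0935]
tool_rot: [0.886, -0.015, 0.463, 0.02]
ft_force: [-0.2, -0.6, -5.3]
grip_width: 0.0002
grasp_force: 2.2
```

drive_tool(
  increments=[
    [[-1,0,-1],[0,0,0],0],
    [[-1,0,-1],[0,0,0],0],
    [[0,0,-1],[0,0,0],0],
    [[0,0,0],[0,0,0],0],
    [[0,0,0],[0,0,0],0],
  ],
)

```text
clock: 11.52
eef_pos: [0.6128, -0.0365, 0.0901]
tool_rot: [0.886, -0.015, 0.463, 0.02]
ft_force: [0.4, 0.2, 0.8]
grip_width: -0.0
grasp_force: 0.0
```

Run:
```python
from h import *
delta(-3.2,55,(.5955,-.0377,.099),0.015)
S,T=redpx()
```

```text
t 11.5167 pos [ 0.6128 -0.0365  0.0901] -> [ 0.6078 -0.0384  0.0904] dmm [-5.  -1.9  0.3] drot [ 1.21  0.14 -0.64] F [0.4  0.18 0.82] T [0.02 0.79 0.03] w -0.0
S 60 335 339 209 232 -0.659 337.2
T 38 350 371 233 238 0.156 361.1578947368421
```

The force is zero and the ring is at its home height (side rows 209–232), so I'm withdrawing along the finger axis.

drive_tool(
  increments=[
    [[0,-0.5,-2],[0,0,0],0],
    [[-4,0.2,2.8],[0,0,0],0],
    [[-4,0.2,2.8],[0,0,0],0],
    [[-4,0.2,2.8],[0,0,0],0],
    [[0,0,0],[0,0,0],0],
  ],
)

```text
clock: 12.03
eef_pos: [0.5988, -0.0363, 0.0956]
tool_rot: [0.887, -0.015, 0.462, 0.02]
ft_force: [0.4, 0.0, -1.0]
grip_width: -0.0002
grasp_force: 0.0
```

drive_tool(
  increments=[
    [[-4,0.2,2.8],[0,0,0],0],
    [[-4,0.2,2.8],[0,0,0],0],
    [[-8,0.4,5.6],[0,0,0],0],
    [[-12,0.5,8],[0,0,0],0],
    [[-16,0.5,11],[0,0,0],0],
    [[-16,0.5,11],[0,0,0],0],
    [[0,0,0],[0,0,0],0],
    [[0,0,0],[0,0,0],0],
  ],
)

```text
clock: 12.7
eef_pos: [0.5396, -0.0341, 0.1377]
tool_rot: [0.886, -0.015, 0.463, 0.02]
ft_force: [0.8, -0.4, -0.4]
grip_width: -0.0003
grasp_force: 0.0
```

Run:
```python
from h import *
delta(-3.2,55,(.5955,-.0377,.099),-.06)
S,T=redpx()
a=cv2.resize(S["image"][180:270,290:390],(400,360),interpolation=2)
b=cv2.resize(T["image"][190:280,318:418],(400,360),interpolation=2)
cv2.imwrite("pics/k.png",cv2.cvtColor(np.hstack([a,b]),4))
```

```text
t 12.7 pos [ 0.5396 -0.0341  0.1377] -> [ 0.5464 -0.035   0.1334] dmm [ 6.8 -0.9 -4.3] drot [ 1.21  0.11 -0.63] F [ 0.81 -0.43 -0.4 ] T [0.03 0.79 0.02] w -0.0003
S 69 336 340 209 232 -0.73 337.7971014492754
T 51 351 371 234 237 0.114 360.62745098039215
```

View pics/k.png

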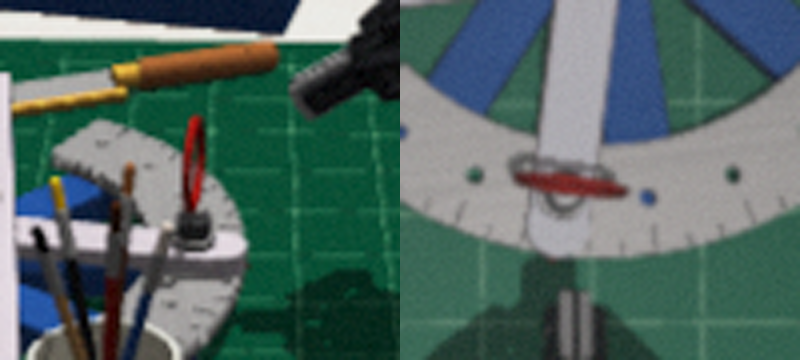

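The finger is out of the ring. The ring sits at its home height (side rows 209–232) and at the 15° place (top column 360.6 against 360.5 predicted), so I'm handing in.

```bash
python3 -c "
from workcell import *
print(job_done())"
```

```text
the job is handed in; nothing more can be done
None
```

The mitre arm was swung one hole to the left and the job is handed in: the last pictures show it at 15 degrees with the pin home, the finger is out of the ring, and the judge's result was not shown.

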